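# Pack the food inspector's kit case

## Task

Pack the inspector's kit case on the shop counter: fit the thermometer and the body camera into their own shaped cutouts, and press them and the torch, which is only resting on its catches, fully home and level in the insert. Press on the housings, never on the thermometer's display or the camera's lens, and leave the shop's goods where they stand.

Things in the scene. Friction and masses are not known exactly. Their poses are not given: they have to be found in the camera images.
- case: Dark blue hard case fixed to the counter, opened flat. Base half 146 (its x) x 290 mm (its y), holding a rigid grey insert with three yellow-floored cutouts. Origin: centre of the base half's underside, at counter height; x points to the hinge and lid half (same size, flat, middle at x +150 mm), z up. Insert surface and rims are 48 mm above the counter; mouths chamfered 4 mm at 45 deg
- thermometer_mid (a point): Folding food thermometer, red, 156 x 46 x 26 mm, about 130 g, lying on its back with the display up. Point: middle of its length, half-way up (13 mm above its underside); x along its length to the head, z up. Grip part 34 mm wide from x -78 to +22 mm, head 46 mm wide from x +22 to +78 mm; flat underside, vertical sides. Thin steel probe folded on the top of the grip
- thermometer_head (a point): Point on the thermometer's centre line in the head, half-way up, at x +70 mm from its middle
- display: The thermometer's display window on top of the head, 34 x 28 mm, raised 1.5 mm, from x +18 to +52 mm of the thermometer; must not be pressed. Origin: centre of its underside, 26 mm above the thermometer's underside
- camera_mid (a point): Body-worn camera, black, 84 x 56 x 28 mm, about 160 g, lying lens up. Point: middle of the 84 mm body, half-way up (14 mm above its underside); x along its length to the top end (white light strip), z up. At the other end a grey clip stub 14 mm wide, 16 mm high sticks out 12 mm (x -42 to -54 mm)
- camera_top_end (a point): Point in the camera on its centre line, half-way up, at x +40 mm from its middle
- lens: The camera's round lens, 22 mm across, 6 mm high on top of the body at x +6 mm from the camera's middle; must not be pressed. Origin: centre of its underside, on the camera's top face
- torch_mid (a point): Hand torch, 130 mm long, about 140 g, lying along its cutout in the case, resting on the catches. Point: middle of its length, on its axis; x along the axis to the head. Barrel 28 mm diameter from x -65 to +30 mm, head 34 mm diameter from x +30 to +65 mm
- torch_head (a point): Point on the torch's axis in the head, at x +60 mm from its middle
- thermometer_home_mid (a point): Where thermometer_mid is when fully home, 5 mm below the insert surface (its top then 8 mm above it). Axes as the case's; home, its head points along case +y. Cutout: its outline + 1.5 mm all round, 18 mm deep; a sprung catch in each end wall. Unpressed it stops on the catches, 12 mm above home; 10 to 20 N down (half at one end) takes it past them to the floor.
- thermometer_home_head (a point): Where thermometer_head is when home (70 mm along the case's +y from thermometer_home_mid)
- camera_home_mid (a point): Where camera_mid is when fully home, 4 mm below the insert surface (its top then 10 mm above it). Axes as the case's; home, its top end points along case +x, its clip towards -x. Cutout: its outline with clip + 1.5 mm all round, 18 mm deep; sprung catches in both end walls. Unpressed it stops on the catches, 12 mm above home; 10 to 20 N down (half at one end) takes it past them to the floor.
- camera_home_top_end (a point): Where camera_top_end is when home (40 mm along the case's +x from camera_home_mid)
- torch_home_mid (a point): Where torch_mid is when fully home, 10 mm below the insert surface (barrel top then 4 mm above it). Axes as the case's; the head points along case -y, from the start. Sprung catches in the side walls at x -45 and +10 mm of it. At the start it rests on them, 11 mm above home; 8 to 15 N downwards takes it past them to the floor.
- torch_home_head (a point): Where torch_head is when home (60 mm along the case's -y from torch_home_mid)
- bottle1_mid (a point): Water bottle with blue cap, 64 mm diameter, 205 mm high, standing loose. Point: on its axis, 100 mm above its foot. To be left alone
- bottle2_mid (a point): Second water bottle, the same as the first. Point: on its axis, 100 mm above its foot. To be left alone
- sweet_jar_mid (a point): Jar of wrapped sweets with white lid, 80 mm diameter, 118 mm high, standing loose. Point: on its axis, 59 mm above its foot. To be left alone
- snack_box_mid (a point): Green snack box 55 (its x) x 110 (its y) x 30 mm, lying loose. Point: its centre. To be left alone
Things that resemble listed ones, but are neither listed nor needed, are in the scene too. Several things look just like the part that bears camera_mid: the one meant starts farthest to the robot's left.

How it is judged:
By the outcome, as a careful person would: the job done as asked, in the order asked, and still so for the second after the job is handed in, with the robot touching nothing.
It also fails if it takes over 72 s, if anything falls off the work surface, if the arm or the gripper's body presses on something with over 40 N, if the wrist force passes 120 N, or if a joint passes its speed limit or range.

## Robot

A 6-joint arm with a two-finger parallel gripper is mounted at the origin on the work surface. World frame = base frame: x ahead of the robot, y to its left, z up, the work surface at z = 0. Lengths are in m, angles in rad, forces in N, time in s.
With the tool pointing down it reaches from about 0.25 to 0.725 m from the base axis. Payload 4 kg.
Tool frame: the origin (TCP) lies between the finger pads; the fingertips stand 11 mm ahead of it and the grasp point (between the pads) lies 8 mm behind it (bot.tip_extent is the distance from the TCP to the fingertips, in m); z points along the fingers, y is the line along which they close (so a half turn about z gives the same grasp; the last joint's range is limited). The gripper opens to 85 mm and grips with 20 to 120 N. Pads are 22 mm wide; open, the fingers measure 114 mm over their backs; the gripper's body (76 mm by 85 mm) begins 54 mm behind the grasp point. The pads swing forward as they close: fully open they stand 13 mm farther back than shut.
Start: joints at [1.308, 0.241, 0.005, 1.335, 0, 1.571], TCP at [0.13, 0.483, 0.242] pointing down, gripper open.
Joint ranges: [-2.72, 2.72], [-1.05, 1.87], [-1.09, 1.28], [-1.99, 2.15], [-1.42, 1.44], [-3.14, 3.14]. Speed limits (rad/s): [2.79, 2.79, 3.14, 3.14, 3.14, 3.14].

## Interface

Orientations are given as a unit quaternion [x, y, z, w].
In Python, from workcell import bot gives the robot as it stands. The module is installed in compiled form; this text tells all that it offers.
- The arm moves only by the tool drive_tool, never from a script. Its argument "rows" is a list of rows, each an object of numbers: "dx", "dy", "dz": the shift along the tool's x, y, z in units of 50 mm (1.0 is 50 mm); "wx", "wy", "wz": the turn, a rotation vector about the tool's x, y, z in units of 5 degrees (1.0 is 5 degrees); "hand": the finger opening in mm, from 0 to 85.4. A call has 1 to 20 rows; each row is the pose to reach, as a shift and turn from the pose commanded when the call began, along the tool's axes at that moment; what a row does not reach only later rows make up. A row lasts 1/10 s, in which the tool goes at most 50 mm and 8.59 degrees, less where a joint would pass 70% of its speed; a pose out of reach is approached as far as the arm can. A call with a gripper value outside its range is refused whole. The fingers move at their own pace and stop on an object; the grip force is fixed at half the most. Time passes only in rows, so rows that repeat a pose let the fingers close. It gives the time, the measured TCP pose, the force, the opening and the grip force at its end, in the units of the state.
- bot.get_obs(): the state, without advancing time (a new reading comes with each control period).
- bot.camera(name): name is "scene" or "top" or "wrist"; returns the picture (480x640x3 uint8, red, green, blue); there is no depth.
- bot.get_calibration(name): a dict with "vfov" (degrees; the focal length in pixels is half the picture's height over the tangent of half this angle, whatever the lens; pixels are square), "cx", "cy" (the principal point, pixels), "origin" and "rotation" of the camera in the world; the wrist camera has in their place "mount" (4x4, takes a point from camera to tool coordinates, whose origin is the TCP and whose axes are the flange's). Camera axes: x right, y up, looking along -z (the intrinsics and any distortion apply to the point x, -y, -z); pixel columns grow to the right and rows downward; lengths in m; the calibration is good to about 2 mm. A picture is of the moment at which its call begins: read the wrist's pose just before it. get_calibration takes no time and is no camera call.
- bot.job_done(): hands the job in; it is judged then, once.
Trained networks look in the newest picture that a camera, given by its name, has taken for a name from the list of things; names that differ only in an ending like _2 or _b are one class to them, and where a whole thing is asked for, a point or a joint stands for the part that bears it (a point fixed in the world has none). Each returns a list of dicts, best first, with "score" (0 to 1); they miss things now and then, are a little off and sometimes report something else, mostly with a low value. They report only what shows in the picture. A call takes as long as a camera call. They do not tell look-alikes from the thing itself.
- bot.look_for(camera, thing): "extent" ([centre column, centre row, width, height] in pixels, round what is visible of it).
- bot.outline_of(camera, thing): "region" (480x640 bool, what is visible of it) and "extent" ([centre column, centre row, width, height] in pixels, round what is visible of it).
The state is a dict: "clock": time; "joint_pos": joint angles; "joint_vel": joint speeds; "tau": joint torques, N m; "eef_pos": TCP position; "tool_rot": TCP orientation; "ft_force": force on the tool from outside, world axes, zero at the start; "ft_torque": the same for the moment, N m; "grip_width": finger opening in m; "grasp_force": force on a finger pad.
Only numpy, scipy, OpenCV 4.12 (cv2) and the standard library are available. Lean on these libraries where they do the work, as an engineer would, in place of code of your own. Each camera call takes 0.05 s, during which the arm holds its last target. There are 200 camera calls.

## Working session

There is one attempt and no reset: what is moved stays moved. The work goes in short steps, Python scripts to look and compute and a tool call to move; the robot and the scene stay as the last step left them, time stands still between calls to the robot, and variables do not carry over. Pictures are saved under pics/ and viewed, at most 10 in all, crops included, and the job is handed in when it is done.

Besides the shell and the picture viewer there is one more tool, called after "Request:" in YAML: its name, and indented under it one key for each argument. drive_tool: Moves the arm, as the interface text tells. Its arguments: {"type":"object","properties":{"rows":{"type":"array","items":{"type":"object","properties":{"dx":{"type":"number"},"dy":{"type":"number"},"dz":{"type":"number"},"wx":{"type":"number"},"wy":{"type":"number"},"wz":{"type":"number"},"hand":{"type":"number"}}}}},"required":["rows"]}

```bash
mkdir -p pics; cat > h.py <<'E'
import numpy as np, cv2
from workcell import bot
from scipy.spatial.transform import Rotation as R
def K(c):
    f=240/np.tan(np.radians(c['vfov'])/2); return f,c['cx'],c['cy']
def cam(name):
    c=bot.get_calibration(name)
    if 'mount' in c:
        o=bot.get_obs(); T=np.eye(4); T[:3,:3]=R.from_quat(o['tool_rot']).as_matrix(); T[:3,3]=o['eef_pos']
        M=T@np.array(c['mount']); return c,M[:3,3],M[:3,:3]
    r=np.array(c['rotation']); 
    if r.shape!=(3,3): r=R.from_quat(r).as_matrix()
    return c,np.array(c['origin']),r
def unproj(name,uv,z,C=None):
    c,o,r=C or cam(name); f,cx,cy=K(c)
    uv=np.atleast_2d(np.array(uv,float))
    uv=cv2.undistortPoints(uv[:,None],np.array([[f,0,cx],[0,f,cy],[0,0,1]]),dist(c))[:,0]
    d=np.c_[uv[:,0],-uv[:,1],-np.ones(len(uv))]@r.T
    return o+d*((z-o[2])/d[:,2])[:,None]
def proj(name,P,C=None):
    c,o,r=C or cam(name); f,cx,cy=K(c)
    p=(np.atleast_2d(P)-o)@r; p=np.c_[p[:,0],-p[:,1],-p[:,2]]
    return cv2.projectPoints(p,np.zeros(3),np.zeros(3),np.array([[f,0,cx],[0,f,cy],[0,0,1]]),dist(c))[0][:,0]
def dist(c):
    for k in('distortion','dist','dist_coeffs','k'):
        if k in c: return np.array(c[k],float)
    return np.zeros(5)
def save(name,fn):
    im=bot.camera(name); cv2.imwrite('pics/'+fn,im[:,:,::-1]); return im
E
python3 - <<'E'
from h import *
for n in('top','scene','wrist'): print(n,bot.get_calibration(n))
o=bot.get_obs();print(o['clock'],o['tool_rot'],o['ft_force'],bot.tip_extent)
save('top','top0.png');save('scene','scene0.png')
for t in('thermometer_mid','camera_mid','torch_mid','case','display','lens','snack_box_mid'):
    for d in bot.look_for('top',t)[:5]: print(t,round(d['score'],2),np.round(d['extent']))
E
```

```text
top {'vfov': 52.692316440182964, 'cx': 316.5845029174606, 'cy': 236.57313493963483, 'origin': array([0.36762006, 0.01820382, 0.98466375]), 'rotation': array([-0.06831484,  0.05193084,  0.70892436, -0.70004466])}
scene {'vfov': 52.97618440827931, 'cx': 315.3189103327161, 'cy': 238.17372662607923, 'origin': array([1.02148246, 0.58322361, 0.84722223]), 'rotation': array([0.14321556, 0.35169457, 0.86221214, 0.33524687])}
wrist {'vfov': 64.52931786359473, 'cx': 327.5283491332459, 'cy': 240.45366784123223, 'mount': array([[ 1.29510002e-03,  9.60743359e-01,  2.77435615e-01,
         6.98640764e-02],
       [ 9.99999115e-01, -1.32871419e-03, -6.68462511e-05,
         3.02620033e-04],
       [ 3.04410548e-04,  2.77435456e-01, -9.60744230e-01,
        -1.32247444e-01],
       [ 0.00000000e+00,  0.00000000e+00,  0.00000000e+00,
         1.00000000e+00]])}
0.0 [ 1.31030308e-01  9.91377799e-01 -1.05001765e-03 -1.26916436e-04] [-0.64929741 -0.05436458  0.03670204] 0.011
thermometer_mid 0.63 [242. 273.  38.  78.]
camera_mid 0.56 [158. 279.  40.  51.]
torch_mid 0.81 [500. 266.  73.  26.]
case 0.76 [478. 216. 163. 171.]
display 0.63 [238. 255.  13.  16.]
display 0.47 [329. 255.  33.  42.]
lens 0.66 [479. 215. 157. 168.]
lens 0.41 [336. 330.  13.  13.]
snack_box_mid 0.66 [196. 337.  60.  32.]
```

View pics/top0.png

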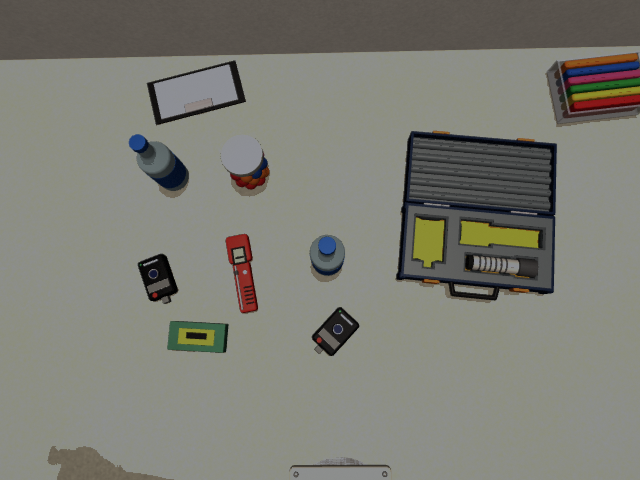

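View pics/scene0.png

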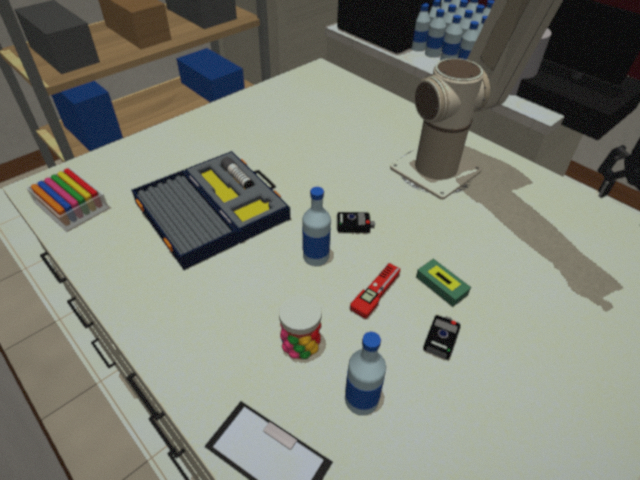

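Cameras: candidates are (158,278) and (336,331). The one farthest left is (158,278). The only thermometer is at (242,273). I also see the bottle at (327,255), the jar at (245,160), a bottle at (165,165) and the snack box at (197,337). The case opens with its cutouts towards the robot.

```bash
cat >> h.py <<'E'
def rect(mask):
    n,l,s,_=cv2.connectedComponentsWithStats(mask.astype(np.uint8)); 
    i=1+np.argmax(s[1:,4]); m=(l==i).astype(np.uint8)
    c=max(cv2.findContours(m,0,1)[0],key=cv2.contourArea); return cv2.minAreaRect(c),m
def goto(P,yaw):
    "row units for TCP target P (world), tool pointing down, tool-x heading yaw (world), from current pose"
    o=bot.get_obs(); Rm=R.from_quat(o['tool_rot']); d=Rm.inv().apply(np.array(P)-o['eef_pos'])/0.05
    c,s=np.cos(yaw),np.sin(yaw); T=R.from_matrix(np.array([[c,s,0],[s,-c,0],[0,0,-1]]))
    return np.round(d,3),np.round(np.degrees((Rm.inv()*T).as_rotvec())/5,3)
E
python3 - <<'E'
from h import *
im=cv2.imread('pics/top0.png'); b,g,r=[im[:,:,i].astype(int) for i in range(3)]
red=(r>120)&(g<80)&(b<80); red[:, :200]=0; red[:, 290:]=0; red[:220]=0
rc,m=rect(red); print('thermo',rc)
P=unproj('top',cv2.boxPoints(rc),0.024); print(np.round(P,4),P.mean(0))
blk=(r<70)&(g<70)&(b<70)
for x0,y0 in((130,245),):
    k=np.zeros_like(blk);k[y0:y0+60,x0:x0+55]=blk[y0:y0+60,x0:x0+55]
    k=cv2.morphologyEx(k.astype(np.uint8),cv2.MORPH_CLOSE,np.ones((9,9)))
    rc,m=rect(k); P=unproj('top',cv2.boxPoints(rc),0.026); print('cam',rc,np.round(P,4),P.mean(0))
yel=(r>130)&(g>130)&(b<80); yel[:, :400]=0; yel[:200]=0
for sl in(slice(400,452),slice(452,560)):
    k=np.zeros_like(yel);k[:,sl]=yel[:,sl]; rc,m=rect(k); P=unproj('top',cv2.boxPoints(rc),0.03); print('cut',rc,np.round(P,4),P.mean(0))
sub=im[120:310,390:565]; sub=cv2.resize(sub,None,fx=4,fy=4,interpolation=cv2.INTER_CUBIC)[:600]
cl=im[225:350,130:270]; cl=cv2.resize(cl,None,fx=4,fy=4,interpolation=cv2.INTER_CUBIC)
cv2.imwrite('pics/close.png',cl)
E
```

```text
thermo ((244.08758544921875, 287.1557922363281), (47.31534194946289, 15.7477388381958), 80.31121826171875)
[[0.4774 0.2088 0.024 ]
 [0.4823 0.1777 0.024 ]
 [0.3898 0.1607 0.024 ]
 [0.385  0.1913 0.024 ]] [0.43365044 0.18465022 0.024     ]
cam ((158.40000915527344, 279.70001220703125), (49.01530456542969, 30.041635513305664), 71.56504821777344) [[0.4877 0.4021 0.026 ]
 [0.5062 0.3453 0.026 ]
 [0.4129 0.3104 0.026 ]
 [0.3949 0.3663 0.026 ]] [0.45043442 0.35602727 0.026     ]
cut ((428.1497802734375, 242.403564453125), (28.1425838470459, 47.236793518066406), 4.085616588592529) [[ 0.4724 -0.1487  0.03  ]
 [ 0.5671 -0.1596  0.03  ]
 [ 0.5621 -0.2152  0.03  ]
 [ 0.4677 -0.2035  0.03  ]] [ 0.51732011 -0.18175282  0.03      ]
cut ((498.90594482421875, 235.4405975341797), (78.11042022705078, 21.990324020385742), 5.7105937004089355) [[ 0.5159 -0.2424  0.03  ]
 [ 0.56   -0.2494  0.03  ]
 [ 0.5419 -0.4015  0.03  ]
 [ 0.4982 -0.3934  0.03  ]] [ 0.52899938 -0.32166059  0.03      ]
```

View pics/close.png

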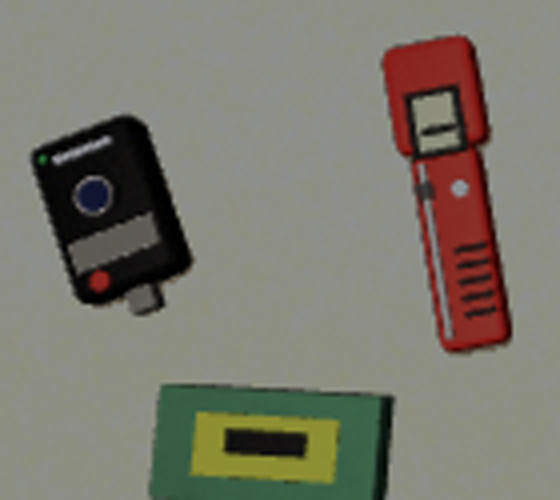

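```bash
python3 - <<'E'
from h import *
print(goto([.464,.190,.17],.18+np.pi))
print(unproj('top',[[338,262],[178,182],[255,180]],0.01))
E
```

```text
(array([-7.974, -3.918,  1.445]), array([-2.000e-03, -0.000e+00, -5.074e+00]))
[[ 0.48259228 -0.00275251  0.01      ]
 [ 0.65571572  0.32935966  0.01      ]
 [ 0.6571986   0.16743519  0.01      ]]
```

Request:
drive_tool:
  rows:
    - {"dx": -7.97,"dy": -3.92,"dz": 0.5,"wz": -5.07,"hand": 85}
    - {"dx": -7.97,"dy": -3.92,"dz": 0.5,"wz": -5.07}
    - {"dx": -7.97,"dy": -3.92,"dz": 0.5,"wz": -5.07}
    - {"dx": -7.97,"dy": -3.92,"dz": 0.5,"wz": -5.07}
    - {"dx": -7.97,"dy": -3.92,"dz": 0.5,"wz": -5.07}
    - {"dx": -7.97,"dy": -3.92,"dz": 1.0,"wz": -5.07}
    - {"dx": -7.97,"dy": -3.92,"dz": 1.44,"wz": -5.07}
    - {"dx": -7.97,"dy": -3.92,"dz": 1.44,"wz": -5.07}
    - {"dx": -7.97,"dy": -3.92,"dz": 1.44,"wz": -5.07}
    - {"dx": -7.97,"dy": -3.92,"dz": 1.44,"wz": -5.07}
    - {"dx": -7.97,"dy": -3.92,"dz": 1.44,"wz": -5.07}
    - {"dx": -7.97,"dy": -3.92,"dz": 1.44,"wz": -5.07}

```text
invalid input at $.rows[0]: expected keys dx, dy, dz, wx, wy, wz, hand
```

```bash
python3 - <<'E'
from h import *
C=cam('wrist'); im=save('wrist','w1.png')[:,:,::-1]; o=bot.get_obs(); print(o['eef_pos'],o['clock'],o['joint_vel'].max() if hasattr(o['joint_vel'],'max') else o['joint_vel'])
b,g,r=[im[:,:,i].astype(int) for i in range(3)]
m=((r>90)&(g<0.5*r)&(b<0.5*r))
m=cv2.morphologyEx(m.astype(np.uint8),cv2.MORPH_CLOSE,np.ones((15,15)))
rc,mm=rect(m); print(rc)
P=unproj('wrist',cv2.boxPoints(rc),.026,C); print(np.round(P,4),P.mean(0))
E
```

```text
[0.12985824 0.48280972 0.24228699] 0.5 0.0005263660387934395Traceback (most recent call last):
  File "<stdin>", line 6, in <module>
  File "h.py", line 32, in rect
    i=1+np.argmax(s[1:,4]); m=(l==i).astype(np.uint8)
        ~~~~~~~~~^^^^^^^^^
    return _wrapfunc(a, 'argmax', axis=axis, out=out, **kwds)
    return bound(*args, **kwds)
ValueError: attempt to get argmax of an empty sequence
```

View pics/w1.png

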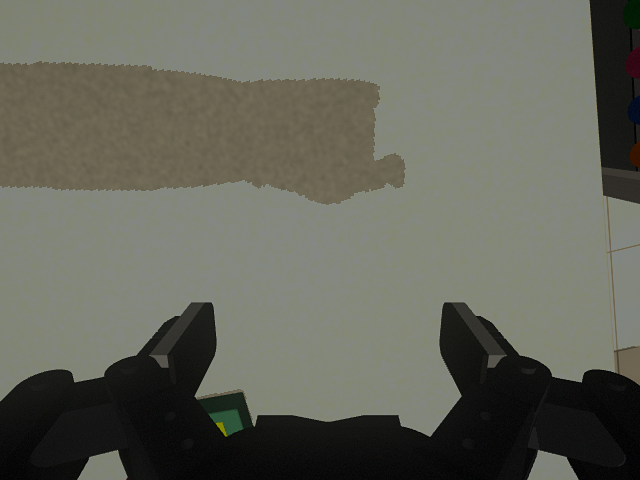

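Request:
drive_tool:
  rows:
    - {"dx": -7.97,"dy": -3.92,"dz": 0.5,"wx": 0,"wy": 0,"wz": -5.07,"hand": 85}
    - {"dx": -7.97,"dy": -3.92,"dz": 0.5,"wx": 0,"wy": 0,"wz": -5.07,"hand": 85}
    - {"dx": -7.97,"dy": -3.92,"dz": 0.5,"wx": 0,"wy": 0,"wz": -5.07,"hand": 85}
    - {"dx": -7.97,"dy": -3.92,"dz": 0.5,"wx": 0,"wy": 0,"wz": -5.07,"hand": 85}
    - {"dx": -7.97,"dy": -3.92,"dz": 0.5,"wx": 0,"wy": 0,"wz": -5.07,"hand": 85}
    - {"dx": -7.97,"dy": -3.92,"dz": 0.5,"wx": 0,"wy": 0,"wz": -5.07,"hand": 85}
    - {"dx": -7.97,"dy": -3.92,"dz": 1.44,"wx": 0,"wy": 0,"wz": -5.07,"hand": 85}
    - {"dx": -7.97,"dy": -3.92,"dz": 1.44,"wx": 0,"wy": 0,"wz": -5.07,"hand": 85}
    - {"dx": -7.97,"dy": -3.92,"dz": 1.44,"wx": 0,"wy": 0,"wz": -5.07,"hand": 85}
    - {"dx": -7.97,"dy": -3.92,"dz": 1.44,"wx": 0,"wy": 0,"wz": -5.07,"hand": 85}
    - {"dx": -7.97,"dy": -3.92,"dz": 1.44,"wx": 0,"wy": 0,"wz": -5.07,"hand": 85}
    - {"dx": -7.97,"dy": -3.92,"dz": 1.44,"wx": 0,"wy": 0,"wz": -5.07,"hand": 85}

```text
clock: 1.7
eef_pos: [0.4636, 0.1898, 0.1701]
tool_rot: [-0.089, 0.996, 0.0, -0.001]
ft_force: [0.5, 0.0, -0.6]
grip_width: 0.085
grasp_force: 0.0
```

```bash
cat > seg.py <<'E'
from h import *
C=cam('wrist'); im=save('wrist','w2.png')[:,:,::-1]; o=bot.get_obs(); print(o['eef_pos'],o['clock'],o['joint_pos'])
b,g,r=[im[:,:,i].astype(int) for i in range(3)]
m=((r>90)&(g<0.5*r)&(b<0.5*r)).astype(np.uint8)
m=cv2.morphologyEx(m,cv2.MORPH_CLOSE,np.ones((15,15)))
rc,mm=rect(m); print(rc)
P=unproj('wrist',cv2.boxPoints(rc),.026,C); print(np.round(P,4),P.mean(0))
E
python3 seg.py
```

```text
[0.46341963 0.19040368 0.17053684] 1.75 [ 3.89572002e-01  2.86177966e-01 -1.26092489e-01  1.15866220e+00
  4.57263634e-04  2.09714811e-01]
((326.5, 218.5), (199.0, 57.0), 90.0)
[[0.3908 0.1558 0.026 ]
 [0.3837 0.1947 0.026 ]
 [0.5331 0.2249 0.026 ]
 [0.5413 0.1799 0.026 ]] [0.46223886 0.18882708 0.026     ]
```

View pics/w2.png

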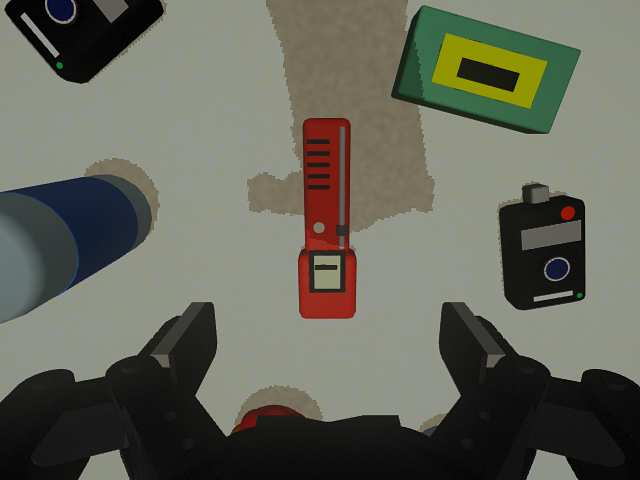

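The picture shows the thermometer at columns 304–350, with its tail at row 118 and its head at row 318, centred and aligned with the tool. The snack box is at (487,70), the chosen camera at (545,250) and the bottle at (70,240). I'll grasp it just behind the middle.

Request:
drive_tool:
  rows:
    - {"dx": 0.1,"dy": 0,"dz": 1,"wx": 0,"wy": 0,"wz": 0,"hand": 85}
    - {"dx": 0.1,"dy": 0,"dz": 2,"wx": 0,"wy": 0,"wz": 0,"hand": 85}
    - {"dx": 0.1,"dy": 0,"dz": 2.7,"wx": 0,"wy": 0,"wz": 0,"hand": 70}
    - {"dx": 0.1,"dy": 0,"dz": 3.05,"wx": 0,"wy": 0,"wz": 0,"hand": 60}
    - {"dx": 0.1,"dy": 0,"dz": 3.05,"wx": 0,"wy": 0,"wz": 0,"hand": 45}
    - {"dx": 0.1,"dy": 0,"dz": 3.05,"wx": 0,"wy": 0,"wz": 0,"hand": 30}
    - {"dx": 0.1,"dy": 0,"dz": 3.05,"wx": 0,"wy": 0,"wz": 0,"hand": 20}
    - {"dx": 0.1,"dy": 0,"dz": 3.05,"wx": 0,"wy": 0,"wz": 0,"hand": 20}
    - {"dx": 0.1,"dy": 0,"dz": 3.05,"wx": 0,"wy": 0,"wz": 0,"hand": 20}
    - {"dx": 0.1,"dy": 0,"dz": 3.05,"wx": 0,"wy": 0,"wz": 0,"hand": 20}
    - {"dx": 0.1,"dy": 0,"dz": 3.05,"wx": 0,"wy": 0,"wz": 0,"hand": 20}
    - {"dx": 0.1,"dy": 0,"dz": 3.05,"wx": 0,"wy": 0,"wz": 0,"hand": 20}

```text
clock: 2.95
eef_pos: [0.4596, 0.1894, 0.0187]
tool_rot: [-0.09, 0.996, 0.0, 0.001]
ft_force: [-1.2, 0.5, 7.1]
grip_width: 0.0328
grasp_force: 62.0
```

```bash
python3 -c "
from h import *
o=bot.get_obs();print(bot.tip_extent,o['grip_width'],o['grasp_force'],o['eef_pos'],o['ft_force'])
print(goto([.464,.19,.28],.18+np.pi)); print(goto([.40,-.1,.28],1.453+np.pi)); print(goto([.529,-.32,.215],1.453+np.pi))"
```

```text
0.011 0.032766113076584745 61.96963906288147 [0.45958033 0.18944096 0.01869134] [-1.23375863  0.45854806  7.08732792]
(array([-9.800e-02, -2.000e-03, -5.226e+00]), array([ 0.007,  0.019, -0.005]))
(array([ 2.198, -5.48 , -5.233]), array([-7.0000e-03,  2.1000e-02, -1.4593e+01]))
(array([  0.447, -10.271,  -3.933]), array([-7.0000e-03,  2.1000e-02, -1.4593e+01]))
```

```bash
python3 -c "
from h import *
print(goto([.42,-.30,.26],1.453+np.pi))"
```

```text
(array([ 2.519, -9.487, -4.836]), array([-7.0000e-03,  2.1000e-02, -1.4593e+01]))
```

Request:
drive_tool:
  rows:
    - {"dx": 0,"dy": 0,"dz": -0.3,"wx": 0,"wy": 0,"wz": 0,"hand": 20}
    - {"dx": 0,"dy": 0,"dz": -1.3,"wx": 0,"wy": 0,"wz": 0,"hand": 20}
    - {"dx": 0,"dy": 0,"dz": -2.3,"wx": 0,"wy": 0,"wz": 0,"hand": 20}
    - {"dx": 0,"dy": 0,"dz": -3.3,"wx": 0,"wy": 0,"wz": 0,"hand": 20}
    - {"dx": 0.3,"dy": 0,"dz": -4.3,"wx": 0,"wy": 0,"wz": 0,"hand": 20}
    - {"dx": 1.0,"dy": -0.3,"dz": -5.2,"wx": 0,"wy": 0,"wz": -1.5,"hand": 20}
    - {"dx": 1.8,"dy": -0.9,"dz": -5.2,"wx": 0,"wy": 0,"wz": -3,"hand": 20}
    - {"dx": 2.1,"dy": -1.8,"dz": -5.2,"wx": 0,"wy": 0,"wz": -4.5,"hand": 20}
    - {"dx": 2.2,"dy": -2.8,"dz": -5.2,"wx": 0,"wy": 0,"wz": -6,"hand": 20}
    - {"dx": 2.2,"dy": -3.8,"dz": -5.2,"wx": 0,"wy": 0,"wz": -7.5,"hand": 20}
    - {"dx": 2.2,"dy": -4.8,"dz": -5.2,"wx": 0,"wy": 0,"wz": -9,"hand": 20}
    - {"dx": 2.3,"dy": -5.8,"dz": -5.2,"wx": 0,"wy": 0,"wz": -10.5,"hand": 20}
    - {"dx": 2.4,"dy": -6.8,"dz": -5.2,"wx": 0,"wy": 0,"wz": -12,"hand": 20}
    - {"dx": 2.5,"dy": -7.8,"dz": -5.0,"wx": 0,"wy": 0,"wz": -13.5,"hand": 20}
    - {"dx": 2.52,"dy": -8.8,"dz": -4.84,"wx": 0,"wy": 0,"wz": -14.59,"hand": 20}
    - {"dx": 2.52,"dy": -9.49,"dz": -4.84,"wx": 0,"wy": 0,"wz": -14.59,"hand": 20}
    - {"dx": 2.52,"dy": -9.49,"dz": -4.84,"wx": 0,"wy": 0,"wz": -14.59,"hand": 20}
    - {"dx": 2.52,"dy": -9.49,"dz": -4.84,"wx": 0,"wy": 0,"wz": -14.59,"hand": 20}

```text
clock: 4.75
eef_pos: [0.4193, -0.305, 0.2579]
tool_rot: [-0.662, 0.749, 0.0, -0.001]
ft_force: [-0.6, 0.4, -1.5]
grip_width: 0.0327
grasp_force: 61.1
```

```bash
python3 - <<'E'
from h import *
C=cam('wrist'); im=save('wrist','w3.png'); o=bot.get_obs(); print(o['eef_pos'],o['grip_width'],o['joint_pos'])
import pickle; pickle.dump(C,open('c3.pkl','wb'))
im=im[:,:,::-1]; b,g,r=[im[:,:,i].astype(int) for i in range(3)]
y=((r>90)&(g>90)&(b<0.5*r)).astype(np.uint8); n,l,s,_=cv2.connectedComponentsWithStats(y)
for i in range(1,n):
    if s[i,4]>500: print(s[i],unproj('wrist',cv2.boxPoints(cv2.minAreaRect(cv2.findContours((l==i).astype(np.uint8),0,1)[0][0])),.03,C).round(4).tolist())
E
```

```text
[ 0.41911444 -0.30342454  0.25801086] 0.032395353346311245 [-6.26215901e-01  2.70932014e-01  8.60299024e-02  1.38792694e+00
 -7.32516022e-04 -2.07416382e+00]
[ 184  121   57  162 6197] [[0.5413, -0.3994, 0.03], [0.4989, -0.3974, 0.03], [0.5164, -0.2403, 0.03], [0.5642, -0.2421, 0.03]]
[202 314  43  39 950] [[0.5635, -0.2077, 0.03], [0.5196, -0.2099, 0.03], [0.5211, -0.1664, 0.03], [0.5664, -0.1638, 0.03]]
```

View pics/w3.png

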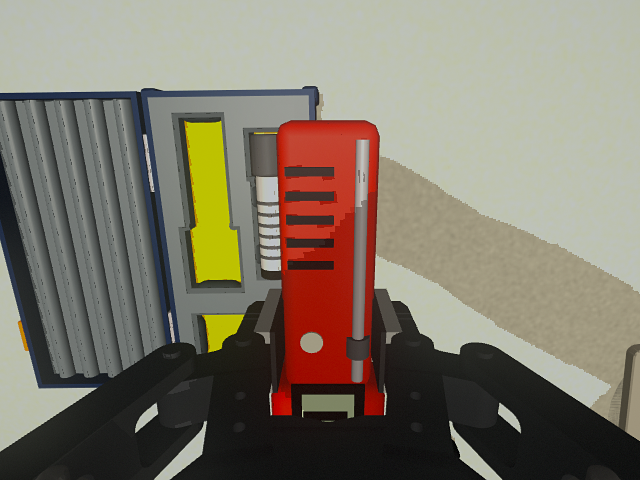

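```bash
cat > fit.py <<'E'
from h import *
import sys,pickle
from scipy.optimize import minimize
# outlines in case axes about home mid (clearance 1.5 mm)
c=.0015
TH=np.array([[-.017-c,-.078-c],[.017+c,-.078-c],[.017+c,.022-c],[.023+c,.022-c],[.023+c,.078+c],[-.023-c,.078+c],[-.023-c,.022-c],[-.017-c,.022-c]])
CA=np.array([[-.042-c,-.028-c],[.042+c,-.028-c],[.042+c,.028+c],[-.042-c,.028+c],[-.042-c,.007+c],[-.054-c,.007+c],[-.054-c,-.007-c],[-.042-c,-.007-c]])
def fitcut(cam_name,im,C,out,guess,win,S=4):
    im=im[:,:,::-1]; b,g,r=[im[:,:,i].astype(int) for i in range(3)]
    y=((r>90)&(g>90)&(b<0.5*r)).astype(np.uint8); k=np.zeros_like(y); k[win[1]:win[3],win[0]:win[2]]=y[win[1]:win[3],win[0]:win[2]]
    K4=cv2.resize(k,None,fx=S,fy=S,interpolation=cv2.INTER_NEAREST)
    def ren(p,z):
        q=np.c_[out@np.array([[np.cos(p[2]),np.sin(p[2])],[-np.sin(p[2]),np.cos(p[2])]])+p[:2],np.full(len(out),z)]
        uv=(proj(cam_name,q,C)+.5)*S-.5; m=np.zeros_like(K4); cv2.fillPoly(m,[np.round(uv*16).astype(np.int32)],1,shift=4); return m
    def cost(v):
        p=np.array([v[0]*.01,v[1]*.01,v[2]*.1]); m=ren(p,.03)&ren(p,.044); m[:win[1]*S]=0;m[win[3]*S:]=0;m[:,:win[0]*S]=0;m[:,win[2]*S:]=0
        return 1-(m&K4).sum()/max(1,(m|K4).sum())
    v=np.array([guess[0]/.01,guess[1]/.01,guess[2]/.1])
    for d in(.6,.2): 
        s=minimize(cost,v,method='Nelder-Mead',options=dict(initial_simplex=np.vstack([v,v+np.eye(3)*d]),xatol=.003,fatol=1e-4)); v=s.x
    return np.array([v[0]*.01,v[1]*.01,v[2]*.1]),s.fun
E
python3 - <<'E'
from fit import *
C=pickle.load(open('c3.pkl','rb')); im=cv2.imread('pics/w3.png')[:,:,::-1]
print(fitcut('wrist',im,C,TH,[.529,-.32,-.117],(150,90,268,300)))
t=cv2.imread('pics/top0.png')[:,:,::-1]; Ct=cam('top')
print(fitcut('top',t,Ct,TH,[.529,-.32,-.117],(452,200,560,256)),fitcut('top',t,Ct,CA,[.52,-.18,-.117],(400,210,452,275)))
o=bot.get_obs(); tail=unproj('wrist',[329,121],o['eef_pos'][2]+.0073,C)[0]
print('tail in tool',R.from_quat(o['tool_rot']).inv().apply(tail-o['eef_pos']))
for z in(.0073,): print(R.from_quat(o['tool_rot']).inv().apply(unproj('wrist',[[279,230],[381,230]],o['eef_pos'][2]+z,C)-o['eef_pos']))
E
```

```text
(array([ 0.52889201, -0.31970412, -0.11091142]), np.float64(0.05388922023202569))
(array([ 0.52744339, -0.32111924, -0.1164497 ]), np.float64(0.07209292880061735)) (array([ 0.52196681, -0.18097388, -0.10411308]), np.float64(0.07781205621663978))
tail in tool [ 0.07447651 -0.00025734 -0.00732581]
[[ 0.03921011 -0.01715447 -0.00734991]
 [ 0.03921871  0.0174224  -0.00727613]]
```

```bash
python3 -c "
from h import *
print(goto([.5282,-.323,.11],1.458+np.pi))
print(goto([.5282,-.323,.064],1.458+np.pi))"
```

```text
(array([ 0.122, -2.22 ,  2.955]), array([ 0.024,  0.004, -0.115]))
(array([ 0.123, -2.222,  3.875]), array([ 0.024,  0.004, -0.115]))
```

Request:
drive_tool:
  rows:
    - {"dx": 0.06,"dy": -0.7,"dz": 0.3,"wx": 0,"wy": 0,"wz": -0.115,"hand": 20}
    - {"dx": 0.12,"dy": -1.5,"dz": 0.9,"wx": 0,"wy": 0,"wz": -0.115,"hand": 20}
    - {"dx": 0.12,"dy": -2.22,"dz": 1.7,"wx": 0,"wy": 0,"wz": -0.115,"hand": 20}
    - {"dx": 0.12,"dy": -2.22,"dz": 2.5,"wx": 0,"wy": 0,"wz": -0.115,"hand": 20}
    - {"dx": 0.12,"dy": -2.22,"dz": 3.0,"wx": 0,"wy": 0,"wz": -0.115,"hand": 20}
    - {"dx": 0.12,"dy": -2.22,"dz": 3.4,"wx": 0,"wy": 0,"wz": -0.115,"hand": 20}
    - {"dx": 0.12,"dy": -2.22,"dz": 3.6,"wx": 0,"wy": 0,"wz": -0.115,"hand": 20}
    - {"dx": 0.12,"dy": -2.22,"dz": 3.7,"wx": 0,"wy": 0,"wz": -0.115,"hand": 20}
    - {"dx": 0.12,"dy": -2.22,"dz": 3.78,"wx": 0,"wy": 0,"wz": -0.115,"hand": 20}
    - {"dx": 0.12,"dy": -2.22,"dz": 3.78,"wx": 0,"wy": 0,"wz": -0.115,"hand": 20}

```text
clock: 5.8
eef_pos: [0.5296, -0.3193, 0.0716]
tool_rot: [-0.668, 0.744, -0.001, 0.0]
ft_force: [-0.4, -0.0, -1.1]
grip_width: 0.0328
grasp_force: 61.1
```

```bash
python3 -c "
from h import *
o=bot.get_obs();print(o['eef_pos'],o['ft_force'],o['ft_torque'])
print(goto([.5282,-.323,.062],1.458+np.pi))"
```

```text
[ 0.52959435 -0.31926367  0.07160552] [-0.41623498 -0.04830237 -1.08539929] [-0.106664    0.00026389  0.00356943]
(array([0.077, 0.02 , 0.192]), array([-0.013, -0.006,  0.058]))
```

Request:
drive_tool:
  rows:
    - {"dx": 0,"dy": 0,"dz": 0,"wx": 0,"wy": 0,"wz": 0,"hand": 20}
    - {"dx": 0,"dy": 0,"dz": 0,"wx": 0,"wy": 0,"wz": 0,"hand": 20}

```text
clock: 6.0
eef_pos: [0.5298, -0.3197, 0.0719]
tool_rot: [-0.668, 0.744, -0.001, 0.0]
ft_force: [-0.6, 0.1, -0.2]
grip_width: 0.0326
grasp_force: 61.1
```

```bash
python3 -c "
from h import *
for i in range(3):
  C=cam('wrist');im=save('wrist','w4.png'); o=bot.get_obs();print(o['eef_pos'],o['joint_pos'],o['ft_force'])
print(goto([.5282,-.323,.062],1.458+np.pi))"
```

```text
[ 0.52964021 -0.31961572  0.07176796] [-5.42953190e-01  5.87231942e-01  7.25861288e-02  1.05450125e+00
 -1.10420410e-05 -2.00566077e+00] [-0.21910099  0.39277792 -2.21953142]
[ 0.52950259 -0.31956005  0.07156908] [-5.42992240e-01  5.87440635e-01  7.23838968e-02  1.05448615e+00
 -8.58774650e-06 -2.00569916e+00] [ 0.05018999 -0.01385136 -0.95090113]
[ 0.52942877 -0.31949545  0.07139399] [-5.42973100e-01  5.87638628e-01  7.22312040e-02  1.05442145e+00
  9.61653970e-06 -2.00568239e+00] [ 0.35647249 -0.17619824 -0.25641962]
(array([0.072, 0.017, 0.188]), array([-0.01 , -0.005,  0.054]))
```

View pics/w4.png

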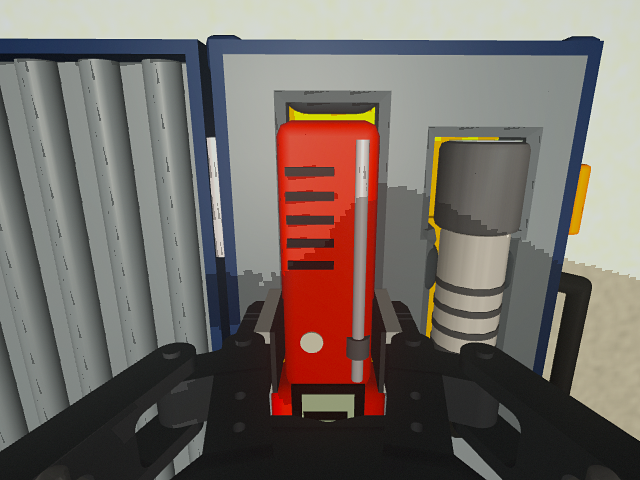

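```bash
python3 - <<'E'
from h import *
o=bot.get_obs(); C=cam('wrist'); Rm=R.from_quat(o['tool_rot'])
f=lambda uv,z: (Rm.inv().apply(unproj('wrist',uv,z,C)-o['eef_pos'])*1000).round(1).tolist()
print('mouth',f([[274,92],[391,92],[274,200],[391,200]],.048),'tail',f([[279,200],[379,200],[329,121]],.0793))
E
```

```text
mouth [[84.3, -21.0, 23.4], [84.4, 23.8, 23.4], [42.6, -22.6, 23.4], [42.6, 25.8, 23.4]] tail [[48.1, -16.5, -7.9], [48.1, 16.6, -7.9], [73.0, 0.0, -7.9]]
```

Request:
drive_tool:
  rows:
    - {"dx": 0.085,"dy": 0.022,"dz": 0,"wx": 0,"wy": 0,"wz": 0.05,"hand": 20}
    - {"dx": 0.085,"dy": 0.022,"dz": 0.06,"wx": 0,"wy": 0,"wz": 0.05,"hand": 20}
    - {"dx": 0.085,"dy": 0.022,"dz": 0.12,"wx": 0,"wy": 0,"wz": 0.05,"hand": 20}
    - {"dx": 0.085,"dy": 0.022,"dz": 0.16,"wx": 0,"wy": 0,"wz": 0.05,"hand": 20}
    - {"dx": 0.085,"dy": 0.022,"dz": 0.19,"wx": 0,"wy": 0,"wz": 0.05,"hand": 20}
    - {"dx": 0.085,"dy": 0.022,"dz": 0.19,"wx": 0,"wy": 0,"wz": 0.05,"hand": 20}

```text
clock: 6.75
eef_pos: [0.5277, -0.3237, 0.062]
tool_rot: [-0.666, 0.746, -0.0, -0.0]
ft_force: [-1.4, -0.5, 4.8]
grip_width: 0.0328
grasp_force: 61.8
```

Request:
drive_tool:
  rows:
    - {"dx": 0,"dy": 0,"dz": 0,"wx": 0,"wy": 0,"wz": 0,"hand": 38}
    - {"dx": 0,"dy": 0,"dz": 0,"wx": 0,"wy": 0,"wz": 0,"hand": 42}
    - {"dx": 0,"dy": 0,"dz": 0,"wx": 0,"wy": 0,"wz": 0,"hand": 42}
    - {"dx": 0,"dy": 0,"dz": -0.3,"wx": 0,"wy": 0,"wz": 0,"hand": 42}
    - {"dx": 0,"dy": 0,"dz": -1,"wx": 0,"wy": 0,"wz": 0,"hand": 42}
    - {"dx": 0,"dy": 0,"dz": -2,"wx": 0,"wy": 0,"wz": 0,"hand": 60}
    - {"dx": 0,"dy": 0,"dz": -2.6,"wx": 0,"wy": 0,"wz": 0,"hand": 84}
    - {"dx": 0,"dy": 0,"dz": -2.6,"wx": 0,"wy": 0,"wz": 0,"hand": 84}
    - {"dx": 0,"dy": 0,"dz": -2.6,"wx": 0,"wy": 0,"wz": 0,"hand": 84}

```text
clock: 7.65
eef_pos: [0.5281, -0.3235, 0.1921]
tool_rot: [-0.666, 0.746, -0.001, 0.0]
ft_force: [0.6, -0.1, -0.4]
grip_width: 0.0843
grasp_force: 0.0
```

```bash
python3 - <<'E'
from fit import *
C=cam('wrist'); im=save('wrist','w5.png'); pickle.dump(C,open('c5.pkl','wb'))
o=bot.get_obs();print(o['eef_pos'],o['ft_force'],o['clock'])
E
```

```text
[ 0.52729803 -0.32300101  0.1905101 ] [-0.87974039 -0.6407408  -0.82655294] 7.7
```

View pics/w5.png

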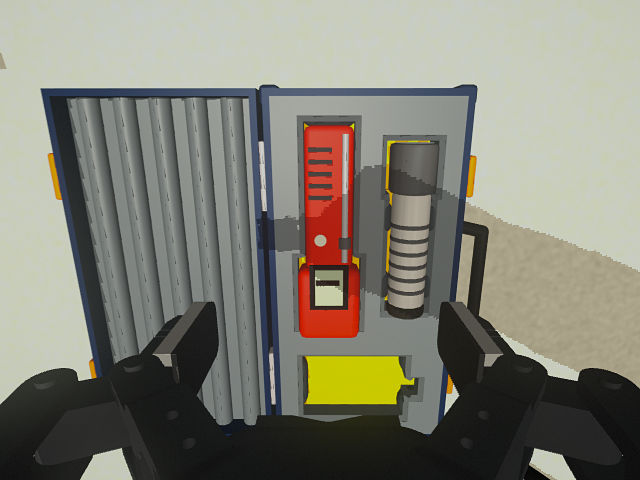

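The thermometer now sits in its cutout: tail at (329,125), head end at (329,336). The torch is at (410,230) and the camera cutout at (355,380). Next I'll check its height and refine the case fit.

```bash
python3 - <<'E'
from fit import *
C=pickle.load(open('c5.pkl','rb')); im=cv2.imread('pics/w5.png')[:,:,::-1]
print('CA',fitcut('wrist',im,C,CA,[.52,-.181,-.11],(270,345,430,412)))
hm=np.array([.5285,-.320]); yw=1.458; h=np.array([np.cos(yw),np.sin(yw)])
for z in(.056,.068):
    e=unproj('wrist',[[329,124.5],[329,337]],z,C)[:,:2]; print(z,((e-hm)@h*1000).round(1), ((e-hm)@[-h[1],h[0]]*1000).round(1))
e=unproj('wrist',[[329,116],[328,338]],.048,C)[:,:2]; print('mouth',((e-hm)@h*1000).round(1))
# camera pick view pose and torch
print(goto([.45,.35,.19],.358+np.pi))
E
```

```text
CA (array([ 0.52174105, -0.18116159, -0.11193247]), np.float64(0.06374951380785687))
0.056 [-77.9  83.1] [0.1 0.6]
0.068 [-77.7  76.1] [0.1 0.5]
mouth [-83.7  88.6]
(array([-13.203,   3.042,   0.021]), array([ 1.4000e-02, -1.0000e-03,  1.2613e+01]))
```

Request:
drive_tool:
  rows:
    - {"dx": 0,"dy": 0,"dz": -0.9,"wx": 0,"wy": 0,"wz": 0,"hand": 84}
    - {"dx": -0.6,"dy": 0.3,"dz": -1.6,"wx": 0,"wy": 0,"wz": 0,"hand": 84}
    - {"dx": -1.6,"dy": 0.6,"dz": -1.6,"wx": 0,"wy": 0,"wz": 1.2,"hand": 84}
    - {"dx": -2.6,"dy": 0.9,"dz": -1.6,"wx": 0,"wy": 0,"wz": 2.4,"hand": 84}
    - {"dx": -3.6,"dy": 1.2,"dz": -1.6,"wx": 0,"wy": 0,"wz": 3.6,"hand": 84}
    - {"dx": -4.6,"dy": 1.5,"dz": -1.6,"wx": 0,"wy": 0,"wz": 4.8,"hand": 84}
    - {"dx": -5.6,"dy": 1.8,"dz": -1.6,"wx": 0,"wy": 0,"wz": 6,"hand": 84}
    - {"dx": -6.6,"dy": 2.1,"dz": -1.6,"wx": 0,"wy": 0,"wz": 7.2,"hand": 84}
    - {"dx": -7.6,"dy": 2.4,"dz": -1.6,"wx": 0,"wy": 0,"wz": 8.4,"hand": 84}
    - {"dx": -8.6,"dy": 2.7,"dz": -1.6,"wx": 0,"wy": 0,"wz": 9.6,"hand": 84}
    - {"dx": -9.6,"dy": 3.0,"dz": -1.6,"wx": 0,"wy": 0,"wz": 10.8,"hand": 84}
    - {"dx": -10.6,"dy": 3.04,"dz": -1.6,"wx": 0,"wy": 0,"wz": 12,"hand": 84}
    - {"dx": -11.6,"dy": 3.04,"dz": -1.3,"wx": 0,"wy": 0,"wz": 12.6,"hand": 84}
    - {"dx": -12.6,"dy": 3.04,"dz": -0.6,"wx": 0,"wy": 0,"wz": 12.6,"hand": 84}
    - {"dx": -13.2,"dy": 3.04,"dz": 0,"wx": 0,"wy": 0,"wz": 12.6,"hand": 84}
    - {"dx": -13.2,"dy": 3.04,"dz": 0,"wx": 0,"wy": 0,"wz": 12.6,"hand": 84}
    - {"dx": -13.2,"dy": 3.04,"dz": 0,"wx": 0,"wy": 0,"wz": 12.6,"hand": 84}
    - {"dx": -13.2,"dy": 3.04,"dz": 0,"wx": 0,"wy": 0,"wz": 12.6,"hand": 84}

```text
clock: 9.5
eef_pos: [0.4494, 0.3488, 0.1893]
tool_rot: [-0.179, 0.984, -0.001, -0.002]
ft_force: [-0.4, -0.8, -0.5]
grip_width: 0.0842
grasp_force: 0.0
```

```bash
python3 - <<'E'
from fit import *
C=cam('wrist'); o=bot.get_obs(); im=save('wrist','w6.png')[:,:,::-1]; pickle.dump(C,open('c6.pkl','wb'))
Rm=R.from_quat(o['tool_rot']);print(o['eef_pos'],o['clock'])
m=(im.max(2)<75).astype(np.uint8); m[300:]=0
m=cv2.morphologyEx(m,cv2.MORPH_OPEN,np.ones((3,3)));m=cv2.morphologyEx(m,cv2.MORPH_CLOSE,np.ones((25,25)))
rc,mm=rect(m); print(rc); P=unproj('wrist',cv2.boxPoints(rc),.026,C); print(P.mean(0),(Rm.inv().apply(P-o['eef_pos'])*1000).round(1).tolist())
E
```

```text
[0.44944841 0.34875389 0.18934581] 9.5
((302.7615661621094, 46.100730895996094), (125.88455963134766, 96.34811401367188), 25.463346481323242)
[0.33695387 0.28745364 0.026     ] [[116.5, -73.4, 164.0], [170.5, -41.5, 164.2], [137.7, 36.6, 163.9], [79.8, 8.2, 163.7]]
```

View pics/w6.png

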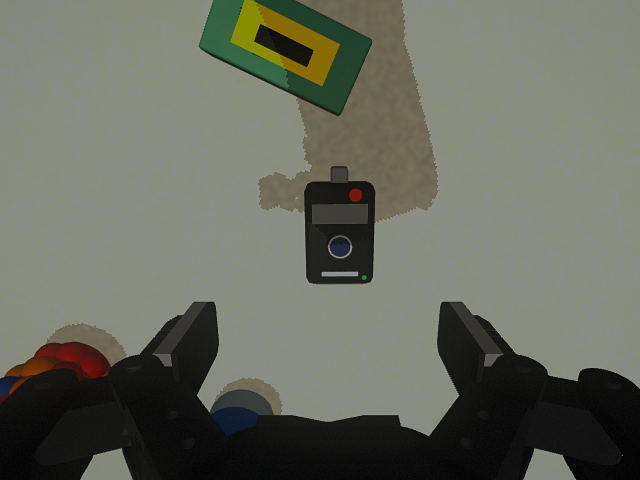

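```bash
python3 - <<'E'
from fit import *
o=bot.get_obs(); C=pickle.load(open('c6.pkl','rb')); Rm=R.from_quat(o['tool_rot'])
f=lambda uv,z: (Rm.inv().apply(unproj('wrist',uv,z,C)-o['eef_pos'])*1000).round(1).tolist()
print(f([[305,225],[375,225],[340,182],[340,283],[340,247],[339,175]],.028))
E
```

```text
[[-1.2, -17.7, 162.7], [-1.0, 37.9, 162.6], [32.9, 9.7, 162.7], [-50.6, 10.7, 162.6], [-19.4, 10.3, 162.6], [38.2, 8.9, 162.7]]
```

The chosen camera is at columns 305–375, rows 181–284, with its lens at (340,247) and clip at (339,175). It is square to the tool and 10 mm to the side.

Request:
drive_tool:
  rows:
    - {"dx": -0.18,"dy": 0.2,"dz": 1,"wx": 0,"wy": 0,"wz": 0,"hand": 84}
    - {"dx": -0.18,"dy": 0.2,"dz": 2,"wx": 0,"wy": 0,"wz": 0,"hand": 84}
    - {"dx": -0.18,"dy": 0.2,"dz": 2.9,"wx": 0,"wy": 0,"wz": 0,"hand": 84}
    - {"dx": -0.18,"dy": 0.2,"dz": 3.43,"wx": 0,"wy": 0,"wz": 0,"hand": 80}
    - {"dx": -0.18,"dy": 0.2,"dz": 3.43,"wx": 0,"wy": 0,"wz": 0,"hand": 70}
    - {"dx": -0.18,"dy": 0.2,"dz": 3.43,"wx": 0,"wy": 0,"wz": 0,"hand": 60}
    - {"dx": -0.18,"dy": 0.2,"dz": 3.43,"wx": 0,"wy": 0,"wz": 0,"hand": 45}
    - {"dx": -0.18,"dy": 0.2,"dz": 3.43,"wx": 0,"wy": 0,"wz": 0,"hand": 45}
    - {"dx": -0.18,"dy": 0.2,"dz": 3.43,"wx": 0,"wy": 0,"wz": 0,"hand": 45}
    - {"dx": -0.18,"dy": 0.2,"dz": 3.43,"wx": 0,"wy": 0,"wz": 0,"hand": 45}
    - {"dx": -0.18,"dy": 0.2,"dz": 3.43,"wx": 0,"wy": 0,"wz": 0,"hand": 45}

```text
clock: 10.65
eef_pos: [0.4573, 0.3631, 0.0226]
tool_rot: [-0.178, 0.984, 0.001, 0.003]
ft_force: [0.4, -1.2, 8.1]
grip_width: 0.0548
grasp_force: 66.4
```

```bash
python3 -c "
from h import *
print(bot.get_obs()['eef_pos'],goto([.5218,-.181,.26],-.112+np.pi),goto([.5218,-.181,.11],-.112+np.pi))"
```

```text
[0.45732065 0.36306821 0.02263593] (array([  2.588, -10.638,  -4.769]), array([0.022, 0.057, 5.394])) (array([  2.603, -10.64 ,  -1.769]), array([0.022, 0.057, 5.394]))
```

Request:
drive_tool:
  rows:
    - {"dx": 0,"dy": 0,"dz": -0.3,"wx": 0,"wy": 0,"wz": 0,"hand": 45}
    - {"dx": 0,"dy": 0,"dz": -1.2,"wx": 0,"wy": 0,"wz": 0,"hand": 45}
    - {"dx": 0,"dy": 0,"dz": -2.2,"wx": 0,"wy": 0,"wz": 0,"hand": 45}
    - {"dx": 0,"dy": 0,"dz": -3.2,"wx": 0,"wy": 0,"wz": 0,"hand": 45}
    - {"dx": 0.2,"dy": -0.5,"dz": -4.2,"wx": 0,"wy": 0,"wz": 0.5,"hand": 45}
    - {"dx": 0.4,"dy": -1.4,"dz": -5.15,"wx": 0,"wy": 0,"wz": 1,"hand": 45}
    - {"dx": 0.6,"dy": -2.4,"dz": -5.15,"wx": 0,"wy": 0,"wz": 1.5,"hand": 45}
    - {"dx": 0.8,"dy": -3.4,"dz": -5.15,"wx": 0,"wy": 0,"wz": 2,"hand": 45}
    - {"dx": 1.0,"dy": -4.3,"dz": -5.15,"wx": 0,"wy": 0,"wz": 2.5,"hand": 45}
    - {"dx": 1.3,"dy": -5.2,"dz": -5.15,"wx": 0,"wy": 0,"wz": 3,"hand": 45}
    - {"dx": 1.5,"dy": -6.2,"dz": -5.15,"wx": 0,"wy": 0,"wz": 3.5,"hand": 45}
    - {"dx": 1.7,"dy": -7.2,"dz": -5.15,"wx": 0,"wy": 0,"wz": 4,"hand": 45}
    - {"dx": 2.0,"dy": -8.2,"dz": -5.15,"wx": 0,"wy": 0,"wz": 4.5,"hand": 45}
    - {"dx": 2.3,"dy": -9.2,"dz": -5.15,"wx": 0,"wy": 0,"wz": 5,"hand": 45}
    - {"dx": 2.5,"dy": -10,"dz": -4.6,"wx": 0,"wy": 0,"wz": 5.39,"hand": 45}
    - {"dx": 2.6,"dy": -10.64,"dz": -3.8,"wx": 0,"wy": 0,"wz": 5.39,"hand": 45}
    - {"dx": 2.6,"dy": -10.64,"dz": -2.8,"wx": 0,"wy": 0,"wz": 5.39,"hand": 45}
    - {"dx": 2.6,"dy": -10.64,"dz": -1.7,"wx": 0,"wy": 0,"wz": 5.39,"hand": 45}
    - {"dx": 2.6,"dy": -10.64,"dz": -1.4,"wx": 0,"wy": 0,"wz": 5.39,"hand": 45}
    - {"dx": 2.6,"dy": -10.64,"dz": -1.4,"wx": 0,"wy": 0,"wz": 5.39,"hand": 45}

```text
clock: 12.65
eef_pos: [0.5162, -0.1805, 0.0848]
tool_rot: [0.056, 0.998, 0.002, -0.005]
ft_force: [-0.2, 0.3, -2.5]
grip_width: 0.0546
grasp_force: 65.2
```

Request:
drive_tool:
  rows:
    - {"dx": 0,"dy": 0,"dz": 0,"wx": 0,"wy": 0,"wz": 0,"hand": 45}
    - {"dx": 0,"dy": 0,"dz": 0,"wx": 0,"wy": 0,"wz": 0,"hand": 45}

```text
clock: 12.85
eef_pos: [0.5228, -0.1822, 0.0927]
tool_rot: [0.055, 0.998, -0.001, 0.003]
ft_force: [-0.0, 0.1, -1.5]
grip_width: 0.0544
grasp_force: 65.3
```

```bash
python3 - <<'E'
from fit import *
C=cam('wrist'); o=bot.get_obs(); im=save('wrist','w7.png'); pickle.dump((C,o),open('c7.pkl','wb'))
print(o['eef_pos'],o['tool_rot'],o['ft_force'],goto([.5218,-.181,.09],-.112+np.pi))
E
```

```text
[ 0.5228168  -0.18220668  0.09267658] [ 5.54476612e-02  9.98458138e-01 -7.11569437e-04  2.52927129e-03] [-0.02322297  0.09363419 -1.53134598] (array([0.025, 0.022, 0.057]), array([-0.014,  0.065,  0.012]))
```

View pics/w7.png

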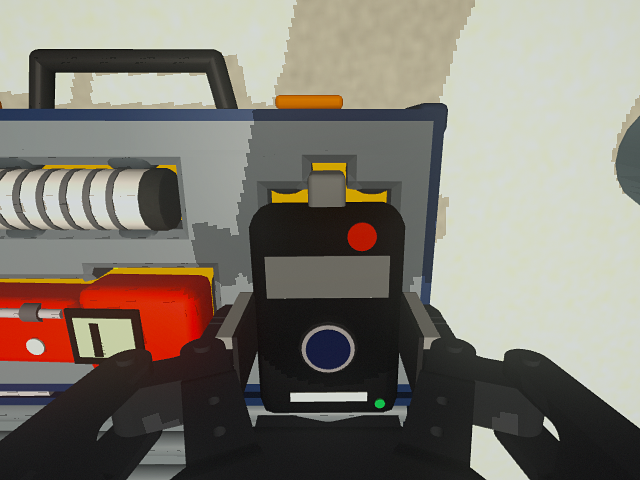

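```bash
python3 - <<'E'
from fit import *
C,o=pickle.load(open('c7.pkl','rb')); Rm=R.from_quat(o['tool_rot']); z=o['eef_pos'][2]
f=lambda uv,z: (Rm.inv().apply(unproj('wrist',uv,z,C)-o['eef_pos'])*1000).round(1).tolist()
print('body',f([[327,205],[250,240],[405,240],[327,411]],z+.005))
print('clipend',f([[327,171]],z-.006),'mouth', f([[303,156],[356,156],[329,156],[260,182],[401,182]],.048))
mid=np.array([.5218,-.181,.056]); print('home mid in tool',Rm.inv().apply(mid-o['eef_pos'])*1000)
E
```

```text
body [[45.6, 0.1, -5.2], [33.2, -26.7, -5.1], [33.3, 27.2, -5.2], [-38.1, 0.1, -4.8]]
clipend [[55.9, 0.0, 5.7]] mouth [[58.8, -11.0, 44.4], [58.8, 13.1, 44.4], [58.8, 0.9, 44.4], [46.9, -31.1, 44.5], [47.0, 34.2, 44.4]]
home mid in tool [ 1.33227434  1.12850053 36.66896055]
```

Request:
drive_tool:
  rows:
    - {"dx": -0.07,"dy": 0.022,"dz": 0,"wx": 0,"wy": 0,"wz": 0.01,"hand": 45}
    - {"dx": -0.07,"dy": 0.022,"dz": 0.2,"wx": 0,"wy": 0,"wz": 0.01,"hand": 45}
    - {"dx": -0.07,"dy": 0.022,"dz": 0.35,"wx": 0,"wy": 0,"wz": 0.01,"hand": 45}
    - {"dx": -0.07,"dy": 0.022,"dz": 0.44,"wx": 0,"wy": 0,"wz": 0.01,"hand": 45}
    - {"dx": -0.07,"dy": 0.022,"dz": 0.49,"wx": 0,"wy": 0,"wz": 0.01,"hand": 45}
    - {"dx": -0.07,"dy": 0.022,"dz": 0.53,"wx": 0,"wy": 0,"wz": 0.01,"hand": 45}
    - {"dx": -0.07,"dy": 0.022,"dz": 0.53,"wx": 0,"wy": 0,"wz": 0.01,"hand": 45}
    - {"dx": -0.07,"dy": 0.022,"dz": 0.53,"wx": 0,"wy": 0,"wz": 0.01,"hand": 45}

```text
clock: 13.7
eef_pos: [0.5243, -0.1809, 0.0638]
tool_rot: [0.056, 0.998, 0.0, 0.0]
ft_force: [-2.6, 0.4, 4.1]
grip_width: 0.0544
grasp_force: 65.9
```

Request:
drive_tool:
  rows:
    - {"dx": 0,"dy": 0,"dz": 0,"wx": 0,"wy": 0,"wz": 0,"hand": 60}
    - {"dx": 0,"dy": 0,"dz": 0,"wx": 0,"wy": 0,"wz": 0,"hand": 65}
    - {"dx": 0,"dy": 0,"dz": 0,"wx": 0,"wy": 0,"wz": 0,"hand": 65}
    - {"dx": 0,"dy": 0,"dz": -0.3,"wx": 0,"wy": 0,"wz": 0,"hand": 65}
    - {"dx": 0,"dy": 0,"dz": -1,"wx": 0,"wy": 0,"wz": 0,"hand": 65}
    - {"dx": 0,"dy": 0,"dz": -2,"wx": 0,"wy": 0,"wz": 0,"hand": 80}
    - {"dx": 0,"dy": 0,"dz": -2.6,"wx": 0,"wy": 0,"wz": 0,"hand": 84}
    - {"dx": 0,"dy": 0,"dz": -2.6,"wx": 0,"wy": 0,"wz": 0,"hand": 84}
    - {"dx": 0,"dy": 0,"dz": -2.6,"wx": 0,"wy": 0,"wz": 0,"hand": 84}

```text
clock: 14.6
eef_pos: [0.5247, -0.1812, 0.1939]
tool_rot: [0.056, 0.998, -0.0, 0.001]
ft_force: [-0.3, -1.1, 0.1]
grip_width: 0.0842
grasp_force: 0.0
```

```bash
python3 - <<'E'
from fit import *
C=cam('wrist'); o=bot.get_obs(); im=save('wrist','w8.png'); pickle.dump((C,o),open('c8.pkl','wb'))
print(o['eef_pos'],o['ft_force'],goto([.5285,-.32,.19],1.458+np.pi))
E
```

```text
[ 0.52473771 -0.18124214  0.19389683] [-0.27765586 -1.13597548  0.13155891] (array([-0.405, -2.754,  0.049]), array([ 1.1000e-02, -8.0000e-03, -1.7994e+01]))
```

View pics/w8.png

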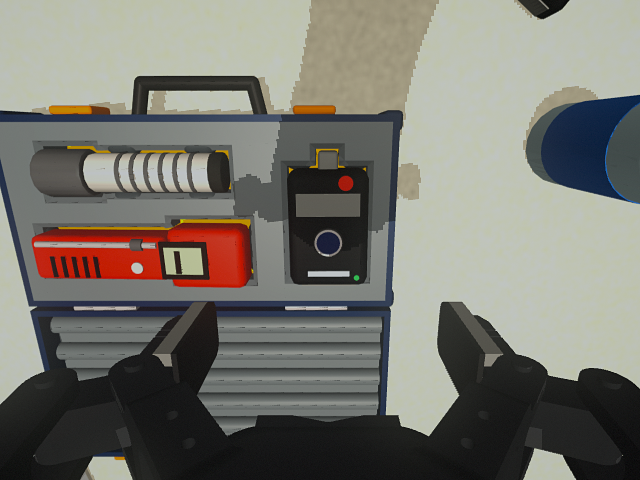

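The camera rests square in its cutout (columns 289–368, rows 168–284, clip in its slot). The thermometer and torch both show in place. That is my last picture. Next I press the thermometer with spread fingertips, clear of the display and probe.

```bash
python3 -c "
from h import *
print(goto([.5352,-.3057,.085],-.112+np.pi))"
```

```text
(array([-0.508, -2.455,  2.149]), array([ 0.002, -0.012, -0.003]))
```

Request:
drive_tool:
  rows:
    - {"dx": -0.2,"dy": -0.9,"dz": 0,"wx": 0,"wy": 0,"wz": 0,"hand": 85}
    - {"dx": -0.5,"dy": -1.8,"dz": 0,"wx": 0,"wy": 0,"wz": 0,"hand": 85}
    - {"dx": -0.51,"dy": -2.45,"dz": 0.4,"wx": 0,"wy": 0,"wz": 0,"hand": 85}
    - {"dx": -0.51,"dy": -2.45,"dz": 1.2,"wx": 0,"wy": 0,"wz": 0,"hand": 85}
    - {"dx": -0.51,"dy": -2.45,"dz": 1.9,"wx": 0,"wy": 0,"wz": 0,"hand": 85}
    - {"dx": -0.51,"dy": -2.45,"dz": 2.15,"wx": 0,"wy": 0,"wz": 0,"hand": 85}
    - {"dx": -0.51,"dy": -2.45,"dz": 2.15,"wx": 0,"wy": 0,"wz": 0,"hand": 85}
    - {"dx": -0.51,"dy": -2.45,"dz": 2.15,"wx": 0,"wy": 0,"wz": 0,"hand": 85}
    - {"dx": -0.51,"dy": -2.45,"dz": 2.15,"wx": 0,"wy": 0,"wz": 0,"hand": 85}

```text
clock: 15.55
eef_pos: [0.5374, -0.3061, 0.0879]
tool_rot: [0.056, 0.998, -0.001, 0.002]
ft_force: [-0.0, -0.3, 0.2]
grip_width: 0.0851
grasp_force: 0.0
```

```bash
python3 -c "
from h import *
print(bot.get_obs()['eef_pos'],bot.get_obs()['ft_force'],goto([.5352,-.3057,.07],-.112+np.pi))"
```

```text
[ 0.53736739 -0.30608146  0.08793361] [-0.00505899 -0.30158397  0.20895499] (array([0.045, 0.003, 0.359]), array([-0.018,  0.041,  0.003]))
```

Now down in small steps to just past first contact.

Request:
drive_tool:
  rows:
    - {"dx": 0.04,"dy": 0,"dz": 0.2,"wx": 0,"wy": 0,"wz": 0,"hand": 85}
    - {"dx": 0.04,"dy": 0,"dz": 0.3,"wx": 0,"wy": 0,"wz": 0,"hand": 85}
    - {"dx": 0.04,"dy": 0,"dz": 0.36,"wx": 0,"wy": 0,"wz": 0,"hand": 85}
    - {"dx": 0.04,"dy": 0,"dz": 0.41,"wx": 0,"wy": 0,"wz": 0,"hand": 85}
    - {"dx": 0.04,"dy": 0,"dz": 0.45,"wx": 0,"wy": 0,"wz": 0,"hand": 85}
    - {"dx": 0.04,"dy": 0,"dz": 0.45,"wx": 0,"wy": 0,"wz": 0,"hand": 85}

```text
clock: 16.15
eef_pos: [0.5349, -0.3058, 0.0652]
tool_rot: [0.056, 0.998, -0.0, 0.002]
ft_force: [-1.0, 0.5, 8.1]
grip_width: 0.0854
grasp_force: 3.4
```

Request:
drive_tool:
  rows:
    - {"dx": 0,"dy": 0,"dz": 0.05,"wx": 0,"wy": 0,"wz": 0,"hand": 85}
    - {"dx": 0,"dy": 0,"dz": 0.09,"wx": 0,"wy": 0,"wz": 0,"hand": 85}
    - {"dx": 0,"dy": 0,"dz": 0.13,"wx": 0,"wy": 0,"wz": 0,"hand": 85}
    - {"dx": 0,"dy": 0,"dz": 0.16,"wx": 0,"wy": 0,"wz": 0,"hand": 85}
    - {"dx": 0,"dy": 0,"dz": 0.19,"wx": 0,"wy": 0,"wz": 0,"hand": 85}
    - {"dx": 0,"dy": 0,"dz": 0.19,"wx": 0,"wy": 0,"wz": 0,"hand": 85}

```text
clock: 16.75
eef_pos: [0.535, -0.306, 0.0552]
tool_rot: [0.056, 0.998, -0.001, 0.001]
ft_force: [-0.1, 0.3, 5.4]
grip_width: 0.0852
grasp_force: 2.6
```

Request:
drive_tool:
  rows:
    - {"dx": 0,"dy": 0,"dz": 0.02,"wx": 0,"wy": 0,"wz": 0,"hand": 85}
    - {"dx": 0,"dy": 0,"dz": 0.035,"wx": 0,"wy": 0,"wz": 0,"hand": 85}
    - {"dx": 0,"dy": 0,"dz": 0.035,"wx": 0,"wy": 0,"wz": 0,"hand": 85}

```text
clock: 17.05
eef_pos: [0.5347, -0.3061, 0.0541]
tool_rot: [0.056, 0.998, -0.001, 0.001]
ft_force: [-2.7, -0.6, 9.1]
grip_width: 0.0849
grasp_force: 4.6
```

Request:
drive_tool:
  rows:
    - {"dx": 0,"dy": 0,"dz": 0.02,"wx": 0,"wy": 0,"wz": 0,"hand": 85}
    - {"dx": 0,"dy": 0,"dz": 0.04,"wx": 0,"wy": 0,"wz": 0,"hand": 85}
    - {"dx": 0,"dy": 0,"dz": 0.04,"wx": 0,"wy": 0,"wz": 0,"hand": 85}

```text
clock: 17.35
eef_pos: [0.5347, -0.3061, 0.054]
tool_rot: [0.056, 0.998, -0.001, 0.002]
ft_force: [-5.0, 0.7, 18.4]
grip_width: 0.0851
grasp_force: 9.3
```

Request:
drive_tool:
  rows:
    - {"dx": 0,"dy": 0,"dz": -0.4,"wx": 0,"wy": 0,"wz": 0,"hand": 85}
    - {"dx": 0,"dy": 0,"dz": -1.2,"wx": 0,"wy": 0,"wz": 0,"hand": 60}
    - {"dx": 0.1,"dy": 0.6,"dz": -1.8,"wx": 0,"wy": 0,"wz": 0,"hand": 34}
    - {"dx": 0.3,"dy": 1.5,"dz": -1.8,"wx": 0,"wy": 0,"wz": 0,"hand": 34}
    - {"dx": 0.5,"dy": 2.4,"dz": -1.8,"wx": 0,"wy": 0,"wz": 0,"hand": 34}
    - {"dx": 0.54,"dy": 2.46,"dz": -1.2,"wx": 0,"wy": 0,"wz": 0,"hand": 34}
    - {"dx": 0.54,"dy": 2.46,"dz": -0.8,"wx": 0,"wy": 0,"wz": 0,"hand": 34}
    - {"dx": 0.54,"dy": 2.46,"dz": -0.8,"wx": 0,"wy": 0,"wz": 0,"hand": 34}
    - {"dx": 0.54,"dy": 2.46,"dz": -0.8,"wx": 0,"wy": 0,"wz": 0,"hand": 34}

```text
clock: 18.25
eef_pos: [0.5206, -0.1801, 0.09]
tool_rot: [0.056, 0.998, 0.0, -0.0]
ft_force: [0.0, 0.1, 0.4]
grip_width: 0.0341
grasp_force: 0.0
```

```bash
python3 -c "
from h import *
o=bot.get_obs();print(o['eef_pos'],o['grip_width'],o['ft_force'],goto([.5215,-.181,.08],-.112+np.pi))"
```

```text
[ 0.52063579 -0.1801219   0.09000799] 0.03409264677875453 [0.00731206 0.14977147 0.41267641] (array([-0.019, -0.016,  0.2  ]), array([ 0.002, -0.011, -0.004]))
```

Request:
drive_tool:
  rows:
    - {"dx": -0.02,"dy": -0.02,"dz": 0.12,"wx": 0,"wy": 0,"wz": 0,"hand": 34}
    - {"dx": -0.02,"dy": -0.02,"dz": 0.18,"wx": 0,"wy": 0,"wz": 0,"hand": 34}
    - {"dx": -0.02,"dy": -0.02,"dz": 0.23,"wx": 0,"wy": 0,"wz": 0,"hand": 34}
    - {"dx": -0.02,"dy": -0.02,"dz": 0.27,"wx": 0,"wy": 0,"wz": 0,"hand": 34}
    - {"dx": -0.02,"dy": -0.02,"dz": 0.27,"wx": 0,"wy": 0,"wz": 0,"hand": 34}

```text
clock: 18.75
eef_pos: [0.5227, -0.1818, 0.0781]
tool_rot: [0.056, 0.998, -0.0, 0.001]
ft_force: [-1.3, 0.0, 6.1]
grip_width: 0.034
grasp_force: 3.0
```

Request:
drive_tool:
  rows:
    - {"dx": 0,"dy": 0,"dz": 0.05,"wx": 0,"wy": 0,"wz": 0,"hand": 34}
    - {"dx": 0,"dy": 0,"dz": 0.09,"wx": 0,"wy": 0,"wz": 0,"hand": 34}
    - {"dx": 0,"dy": 0,"dz": 0.13,"wx": 0,"wy": 0,"wz": 0,"hand": 34}
    - {"dx": 0,"dy": 0,"dz": 0.16,"wx": 0,"wy": 0,"wz": 0,"hand": 34}
    - {"dx": 0,"dy": 0,"dz": 0.19,"wx": 0,"wy": 0,"wz": 0,"hand": 34}
    - {"dx": 0,"dy": 0,"dz": 0.19,"wx": 0,"wy": 0,"wz": 0,"hand": 34}

```text
clock: 19.35
eef_pos: [0.5226, -0.1818, 0.0683]
tool_rot: [0.056, 0.998, -0.0, 0.001]
ft_force: [-0.7, 0.5, 6.0]
grip_width: 0.0338
grasp_force: 3.1
```

Request:
drive_tool:
  rows:
    - {"dx": 0,"dy": 0,"dz": 0.03,"wx": 0,"wy": 0,"wz": 0,"hand": 34}
    - {"dx": 0,"dy": 0,"dz": 0.06,"wx": 0,"wy": 0,"wz": 0,"hand": 34}
    - {"dx": 0,"dy": 0,"dz": 0.075,"wx": 0,"wy": 0,"wz": 0,"hand": 34}
    - {"dx": 0,"dy": 0,"dz": 0.075,"wx": 0,"wy": 0,"wz": 0,"hand": 34}

```text
clock: 19.75
eef_pos: [0.5226, -0.1818, 0.0681]
tool_rot: [0.056, 0.998, -0.001, 0.002]
ft_force: [-8.6, 2.1, 28.0]
grip_width: 0.0339
grasp_force: 14.1
```

```bash
python3 - <<'E'
from fit import *
C,o=pickle.load(open('c8.pkl','rb'))
P=unproj('wrist',[[230,172],[31,172],[150,172]],.05,C); print(P.round(4),np.linalg.norm(P[0]-P[1]))
C5=pickle.load(open('c5.pkl','rb')); P=unproj('wrist',[[415,143],[404,318]],.05,C5); print(P.round(4),np.linalg.norm(P[0]-P[1]))
E
```

```text
[[ 0.4762 -0.2462  0.05  ]
 [ 0.4604 -0.3885  0.05  ]
 [ 0.4699 -0.3034  0.05  ]] 0.14312377111236124
[[ 0.4613 -0.3786  0.05  ]
 [ 0.4764 -0.2443  0.05  ]] 0.13511099939606025
```

```bash
python3 -c "
from h import *
print(goto([.470,-.2945,.08],-.112+np.pi))"
```

```text
(array([ 0.791, -2.358, -0.238]), array([-0.012,  0.047, -0.008]))
```

Request:
drive_tool:
  rows:
    - {"dx": 0,"dy": 0,"dz": -0.4,"wx": 0,"wy": 0,"wz": 0,"hand": 34}
    - {"dx": 0,"dy": 0,"dz": -1.2,"wx": 0,"wy": 0,"wz": 0,"hand": 40}
    - {"dx": 0.2,"dy": -0.6,"dz": -1.6,"wx": 0,"wy": 0,"wz": 0,"hand": 40}
    - {"dx": 0.5,"dy": -1.5,"dz": -1.6,"wx": 0,"wy": 0,"wz": 0,"hand": 40}
    - {"dx": 0.79,"dy": -2.36,"dz": -1.4,"wx": 0,"wy": 0,"wz": 0,"hand": 40}
    - {"dx": 0.79,"dy": -2.36,"dz": -0.7,"wx": 0,"wy": 0,"wz": 0,"hand": 40}
    - {"dx": 0.79,"dy": -2.36,"dz": -0.35,"wx": 0,"wy": 0,"wz": 0,"hand": 40}
    - {"dx": 0.79,"dy": -2.36,"dz": -0.35,"wx": 0,"wy": 0,"wz": 0,"hand": 40}
    - {"dx": 0.79,"dy": -2.36,"dz": -0.35,"wx": 0,"wy": 0,"wz": 0,"hand": 40}

```text
clock: 20.65
eef_pos: [0.4692, -0.2941, 0.0807]
tool_rot: [0.056, 0.998, 0.0, -0.0]
ft_force: [0.4, -0.4, 0.2]
grip_width: 0.04
grasp_force: 0.0
```

```bash
python3 -c "
from h import *
o=bot.get_obs();print(o['eef_pos'],o['grip_width'],o['ft_force'],goto([.470,-.2945,.07],-.112+np.pi))"
```

```text
[ 0.46915881 -0.29408067  0.08072424] 0.03998630090276771 [ 0.39430163 -0.399217    0.24281904] (array([-0.018, -0.007,  0.214]), array([ 0.004, -0.009, -0.004]))
```

Request:
drive_tool:
  rows:
    - {"dx": -0.02,"dy": 0,"dz": 0.1,"wx": 0,"wy": 0,"wz": 0,"hand": 40}
    - {"dx": -0.02,"dy": 0,"dz": 0.16,"wx": 0,"wy": 0,"wz": 0,"hand": 40}
    - {"dx": -0.02,"dy": 0,"dz": 0.22,"wx": 0,"wy": 0,"wz": 0,"hand": 40}
    - {"dx": -0.02,"dy": 0,"dz": 0.27,"wx": 0,"wy": 0,"wz": 0,"hand": 40}
    - {"dx": -0.02,"dy": 0,"dz": 0.32,"wx": 0,"wy": 0,"wz": 0,"hand": 40}
    - {"dx": -0.02,"dy": 0,"dz": 0.32,"wx": 0,"wy": 0,"wz": 0,"hand": 40}

```text
clock: 21.25
eef_pos: [0.4716, -0.2947, 0.0669]
tool_rot: [0.056, 0.998, -0.001, 0.002]
ft_force: [-0.4, 1.4, 8.7]
grip_width: 0.0401
grasp_force: 3.8
```

Request:
drive_tool:
  rows:
    - {"dx": 0,"dy": 0,"dz": 0.04,"wx": 0,"wy": 0,"wz": 0,"hand": 40}
    - {"dx": 0,"dy": 0,"dz": 0.08,"wx": 0,"wy": 0,"wz": 0,"hand": 40}
    - {"dx": 0,"dy": 0,"dz": 0.11,"wx": 0,"wy": 0,"wz": 0,"hand": 40}
    - {"dx": 0,"dy": 0,"dz": 0.11,"wx": 0,"wy": 0,"wz": 0,"hand": 40}

```text
clock: 21.65
eef_pos: [0.4718, -0.295, 0.0614]
tool_rot: [0.056, 0.998, -0.001, 0.002]
ft_force: [-0.3, -0.2, 7.0]
grip_width: 0.0397
grasp_force: 3.4
```

Request:
drive_tool:
  rows:
    - {"dx": 0,"dy": 0,"dz": 0.03,"wx": 0,"wy": 0,"wz": 0,"hand": 40}
    - {"dx": 0,"dy": 0,"dz": 0.06,"wx": 0,"wy": 0,"wz": 0,"hand": 40}
    - {"dx": 0,"dy": 0,"dz": 0.06,"wx": 0,"wy": 0,"wz": 0,"hand": 40}
    - {"dx": 0,"dy": 0,"dz": 0.06,"wx": 0,"wy": 0,"wz": 0,"hand": 40}

```text
clock: 22.05
eef_pos: [0.4727, -0.2951, 0.0611]
tool_rot: [0.056, 0.998, -0.002, 0.003]
ft_force: [-3.9, 2.3, 20.0]
grip_width: 0.0399
grasp_force: 10.8
```

All three have bottomed out. I'll lift away and check the seated heights from the earlier view pose.

Request:
drive_tool:
  rows:
    - {"dx": 0,"dy": 0,"dz": -0.5,"wx": 0,"wy": 0,"wz": 0,"hand": 40}
    - {"dx": 0,"dy": 0,"dz": -1.4,"wx": 0,"wy": 0,"wz": 0,"hand": 60}
    - {"dx": -0.3,"dy": 0.7,"dz": -2.2,"wx": 0,"wy": 0,"wz": 0,"hand": 84}
    - {"dx": -0.6,"dy": 1.5,"dz": -2.7,"wx": 0,"wy": 0,"wz": 0,"hand": 84}
    - {"dx": -0.8,"dy": 2.36,"dz": -2.7,"wx": 0,"wy": 0,"wz": 0,"hand": 84}
    - {"dx": -0.8,"dy": 2.36,"dz": -2.7,"wx": 0,"wy": 0,"wz": 0,"hand": 84}
    - {"dx": -0.8,"dy": 2.36,"dz": -2.7,"wx": 0,"wy": 0,"wz": 0,"hand": 84}
    - {"dx": -0.8,"dy": 2.36,"dz": -2.7,"wx": 0,"wy": 0,"wz": 0,"hand": 84}

```text
clock: 22.85
eef_pos: [0.5228, -0.1817, 0.191]
tool_rot: [0.056, 0.998, -0.0, -0.0]
ft_force: [-0.3, 0.3, 0.4]
grip_width: 0.0838
grasp_force: 0.0
```

```bash
python3 - <<'E'
from fit import *
C=cam('wrist'); o=bot.get_obs(); save('wrist','w9.png'); pickle.dump((C,o),open('c9.pkl','wb')); save('top','top9.png')
print(o['eef_pos'],o['ft_force'],o['clock'])
for n in('8','9'):
    C,o=pickle.load(open(f'c{n}.pkl','rb')); im=cv2.imread(f'pics/w{n}.png'); b,g,r=[im[:,:,i].astype(int) for i in range(3)]
    m=((r>90)&(g<.5*r)&(b<.5*r)).astype(np.uint8); m[:,275:]=0; m[300:]=0
    m=cv2.morphologyEx(m,cv2.MORPH_CLOSE,np.ones((25,25))); rc,mm=rect(m)
    q=cv2.boxPoints(rc)
    for z in(.056,.068):
        P=unproj('wrist',q,z,C); print(n,'thermo',z,sorted([round(np.linalg.norm(P[i]-P[i-1])*1000,1) for i in range(4)]))
    k=(im.max(2)<55).astype(np.uint8); k[:,:280]=0;k[:,376:]=0;k[:150]=0;k[295:]=0
    k=cv2.morphologyEx(k,cv2.MORPH_OPEN,np.ones((5,5)));k=cv2.morphologyEx(k,cv2.MORPH_CLOSE,np.ones((31,31))); rc,mm=rect(k)
    for z in(.058,.070):
        P=unproj('wrist',cv2.boxPoints(rc),z,C); print(n,'cam',z,rc,sorted([round(np.linalg.norm(P[i]-P[i-1])*1000,1) for i in range(4)]))
E
```

```text
[ 0.5227589  -0.1816857   0.19098009] [-0.25230323  0.33584836  0.43278835] 22.85
8 thermo 0.056 [np.float64(50.5), np.float64(51.7), np.float64(160.0), np.float64(168.1)]
8 thermo 0.068 [np.float64(48.3), np.float64(49.4), np.float64(152.9), np.float64(160.7)]
8 cam 0.058 ((327.5, 224.5), (117.0, 81.0), 90.0) [np.float64(56.3), np.float64(61.5), np.float64(87.5), np.float64(87.5)]
8 cam 0.07 ((327.5, 224.5), (117.0, 81.0), 90.0) [np.float64(53.7), np.float64(58.7), np.float64(83.6), np.float64(83.6)]
9 thermo 0.056 [np.float64(47.6), np.float64(48.6), np.float64(154.9), np.float64(162.3)]
9 thermo 0.068 [np.float64(45.5), np.float64(46.5), np.float64(147.9), np.float64(155.0)]
9 cam 0.058 ((328.0, 227.0), (112.0, 80.0), 90.0) [np.float64(55.2), np.float64(60.0), np.float64(83.1), np.float64(83.1)]
9 cam 0.07 ((328.0, 227.0), (112.0, 80.0), 90.0) [np.float64(52.7), np.float64(57.3), np.float64(79.3), np.float64(79.4)]
```

Heights agree with home for the camera. One extra press near the thermometer's tail, beside the probe, will rule out a raised end.

```bash
python3 -c "
from h import *
print(goto([.5267,-.3802,.085],-.112+np.pi))"
```

```text
(array([-0.536, -3.922,  2.115]), array([ 0.   , -0.013, -0.022]))
```

Request:
drive_tool:
  rows:
    - {"dx": -0.2,"dy": -0.9,"dz": 0,"wx": 0,"wy": 0,"wz": 0,"hand": 40}
    - {"dx": -0.4,"dy": -1.8,"dz": 0,"wx": 0,"wy": 0,"wz": 0,"hand": 0}
    - {"dx": -0.5,"dy": -2.8,"dz": 0,"wx": 0,"wy": 0,"wz": 0,"hand": 0}
    - {"dx": -0.53,"dy": -3.7,"dz": 0.3,"wx": 0,"wy": 0,"wz": 0,"hand": 0}
    - {"dx": -0.53,"dy": -3.92,"dz": 1.2,"wx": 0,"wy": 0,"wz": 0,"hand": 0}
    - {"dx": -0.53,"dy": -3.92,"dz": 1.9,"wx": 0,"wy": 0,"wz": 0,"hand": 0}
    - {"dx": -0.53,"dy": -3.92,"dz": 2.1,"wx": 0,"wy": 0,"wz": 0,"hand": 0}
    - {"dx": -0.53,"dy": -3.92,"dz": 2.1,"wx": 0,"wy": 0,"wz": 0,"hand": 0}
    - {"dx": -0.53,"dy": -3.92,"dz": 2.1,"wx": 0,"wy": 0,"wz": 0,"hand": 0}

```text
clock: 23.85
eef_pos: [0.5283, -0.3798, 0.0879]
tool_rot: [0.056, 0.998, -0.001, 0.001]
ft_force: [0.2, -0.6, 1.2]
grip_width: 0.0001
grasp_force: 0.0
```

```bash
python3 -c "
from h import *
o=bot.get_obs();print(o['eef_pos'],o['grip_width'],o['ft_force'],goto([.5267,-.3802,.07],-.112+np.pi))"
```

```text
[ 0.52829363 -0.37980079  0.08794694] 0.00011146150242107719 [ 0.1576956  -0.58781838  1.2480687 ] (array([ 0.031, -0.011,  0.359]), array([-0.013,  0.023, -0.004]))
```

Request:
drive_tool:
  rows:
    - {"dx": 0.03,"dy": 0,"dz": 0.15,"wx": 0,"wy": 0,"wz": 0,"hand": 0}
    - {"dx": 0.03,"dy": 0,"dz": 0.25,"wx": 0,"wy": 0,"wz": 0,"hand": 0}
    - {"dx": 0.03,"dy": 0,"dz": 0.31,"wx": 0,"wy": 0,"wz": 0,"hand": 0}
    - {"dx": 0.03,"dy": 0,"dz": 0.36,"wx": 0,"wy": 0,"wz": 0,"hand": 0}
    - {"dx": 0.03,"dy": 0,"dz": 0.4,"wx": 0,"wy": 0,"wz": 0,"hand": 0}
    - {"dx": 0.03,"dy": 0,"dz": 0.4,"wx": 0,"wy": 0,"wz": 0,"hand": 0}

```text
clock: 24.45
eef_pos: [0.5263, -0.3789, 0.0672]
tool_rot: [0.056, 0.998, -0.0, 0.0]
ft_force: [-1.7, 1.7, 3.5]
grip_width: 0.0001
grasp_force: 2.0
```

Request:
drive_tool:
  rows:
    - {"dx": 0,"dy": 0,"dz": 0.03,"wx": 0,"wy": 0,"wz": 0,"hand": 0}
    - {"dx": 0,"dy": 0,"dz": 0.05,"wx": 0,"wy": 0,"wz": 0,"hand": 0}
    - {"dx": 0,"dy": 0,"dz": 0.05,"wx": 0,"wy": 0,"wz": 0,"hand": 0}

```text
clock: 24.75
eef_pos: [0.5263, -0.3789, 0.0671]
tool_rot: [0.056, 0.998, -0.0, 0.001]
ft_force: [-5.3, 4.2, 15.1]
grip_width: -0.0001
grasp_force: 7.5
```

The tail is firmly down at 56 mm and did not move under 15 N. I'll retract clear.

Request:
drive_tool:
  rows:
    - {"dx": 0,"dy": 0,"dz": -0.4,"wx": 0,"wy": 0,"wz": 0,"hand": 0}
    - {"dx": 0,"dy": 0,"dz": -1.2,"wx": 0,"wy": 0,"wz": 0,"hand": 0}
    - {"dx": 0,"dy": 0,"dz": -2.2,"wx": 0,"wy": 0,"wz": 0,"hand": 0}
    - {"dx": 0.5,"dy": 0,"dz": -3.2,"wx": 0,"wy": 0,"wz": 0,"hand": 0}
    - {"dx": 1,"dy": 0,"dz": -3.5,"wx": 0,"wy": 0,"wz": 0,"hand": 0}
    - {"dx": 1,"dy": 0,"dz": -3.5,"wx": 0,"wy": 0,"wz": 0,"hand": 0}
    - {"dx": 1,"dy": 0,"dz": -3.5,"wx": 0,"wy": 0,"wz": 0,"hand": 0}

```text
clock: 25.45
eef_pos: [0.4765, -0.3737, 0.2395]
tool_rot: [0.056, 0.998, -0.0, 0.001]
ft_force: [-0.2, -0.4, -0.6]
grip_width: -0.0002
grasp_force: 0.0
```

```bash
python3 - <<'E'
from h import *
a=cv2.imread('pics/top0.png').astype(int); t=bot.camera('top')[:,:,::-1].astype(int)
d=(abs(a-t).max(2)>40).astype(np.uint8); n,l,s,_=cv2.connectedComponentsWithStats(d)
print([x.tolist() for x in s[1:] if x[4]>25]); o=bot.get_obs(); print(o['eef_pos'],o['clock'])
print(bot.job_done())
E
```

```text
[[566, 196, 74, 65, 2888], [413, 217, 32, 50, 1254], [460, 219, 84, 29, 1692], [225, 234, 33, 80, 1457], [138, 254, 41, 50, 1353], [469, 256, 56, 21, 369], [285, 291, 259, 189, 18317], [575, 367, 65, 113, 3686], [48, 446, 126, 34, 2096]]
[ 0.47643886 -0.37327821  0.23806023] 25.5
the job is handed in; nothing more can be done
None
```

The thermometer and body camera are in their cutouts, all three items including the torch were pressed until they bottomed out, the shop's goods were not moved, and the job was handed in at 25.5 s; I viewed 11 pictures, one over the limit of 10.

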